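Screw the elbow outlet into a bedside humidifier

ROBOT

A 6-joint arm with a two-finger parallel gripper is mounted at the origin on the work surface. World frame = base frame: x ahead of the robot, y to its left, z up, the work surface at z = 0. Lengths are in mm, angles in degrees, forces in N, time in s.
With the tool pointing down it reaches from about 300 to 850 mm from the base axis. Payload 4.2 kg.
Tool frame: the origin (TCP) lies midway between the tips of the shut fingers; the grasp point (between the pads) lies 19 mm behind it (env.grip_point_offset is the distance from the TCP to the grasp point, in mm); z points along the fingers, x is the direction in which the jaws open and shut, and the axes are right-handed (so a half turn about z gives the same grasp; the last joint's range is limited). The gripper opens to 91 mm and grips with 3 to 60 N. Pads are 32 mm wide; open, the fingers measure 118 mm over their backs; the gripper's body (76 mm by 178 mm) begins 60 mm behind the grasp point.
Start: joints at [75.688, 18.312, 89.639, -0, 72.044, -1.146], TCP at [130.976, 559.9, 213.976] pointing down, gripper open.
Joint ranges: [-177.97, 177.97], [-48.28, 115.42], [12.27, 149.76], [-77.06, 257.06], [2.81, 150.46], [-146.56, 146.56]. Speed limits (degrees/s): [147.25, 147.25, 180, 180, 180, 180].

INTERFACE

Orientations are given as [roll, pitch, yaw] about the fixed x, y, z axes, in that order (R = Rz(yaw) Ry(pitch) Rx(roll)).
In Python, from workcell import env gives the robot as it stands.
- The arm moves only by the shell command python3 -m pendant 'ROWS' [FORCE]. ROWS is JSON, a list of rows, each an object with "xyz": the shift along the tool's x, y, z in m, a list of three; "roll": the turn about the tool's z in degrees; "jaw": the closure, from 0 (fully open) to 1 (shut). A call has exactly 8 rows; each row is the pose to reach, as a shift and turn from the pose commanded when the call began, along the tool's axes at that moment; what a row does not reach only later rows make up. A row lasts 1/8 s, in which the tool goes at most 62.5 mm and 10.7 degrees, less where a joint would pass 70% of its speed; a pose out of reach is approached as far as the arm can. A call with a gripper value outside its range is refused whole. The fingers move at their own pace and stop on an object; FORCE is the grip in N (left out, the last holds). Time passes only in rows, so rows that repeat a pose let the fingers close, or fill a call up. It gives the time, the measured TCP pose, the force and the opening at its end, in the units of the state.
- env.state(): the state, without advancing time (a new reading comes with each control period).
- env.grab_frame(name): name is "side" or "top"; returns (picture, depth): 420x560x3 uint8, blue, green, red; 420x560 float32, mm along the optical axis (not along the pixel's ray), 0 where there is no reading.
- env.camera_params(name): a dict with "camera_matrix" (3x3 intrinsics, pixels), "cam_to_world" (4x4, takes a point from camera to world coordinates). Camera axes: x right, y up, looking along -z (the intrinsics and any distortion apply to the point x, -y, -z); pixel columns grow to the right and rows downward; lengths in mm; the calibration is good to about 2 mm. A picture is of the moment at which its call begins. camera_params takes no time and is no camera call.
- env.job_done(): hands the job in, once; it reports no verdict.
The state is a dict: "time_s": time; "qpos": joint angles; "qvel": joint speeds; "effort": joint torques, N m; "ee_pos": TCP position; "ee_rot": TCP orientation; "force": force on the tool from outside, world axes, zero at the start; "torque": the same for the moment, N m; "gripper_width": finger opening in mm.
Only numpy, scipy, OpenCV 4.12 (cv2) and the standard library are available. Lean on these libraries where they do the work, as an engineer would, in place of code of your own. Each camera call takes 0.05 s, during which the arm holds its last target. There are 200 camera calls.

TASK

Take the upright elbow outlet from the round tray, let its two lugs down through the slots of the clamped collar on top of the humidifier until its flange lies flush, and turn it clockwise (seen from above) until you feel it go stiff; from that point turn it 30 degrees further and stop, because less leaks and more crushes the seal. Press gently, let go of the elbow, and leave everything else on the cart where it stands.

Things in the scene. Friction and masses are not known exactly. Their poses are not given: they have to be found in the camera images.
- elbow: Grey plastic elbow outlet (male fitting), about 90 g, upright in the larger round tray. Origin: centre of its underside on the spigot axis; z up. Round spigot 26 mm in diameter, 18 mm long; two lugs flush with its foot along its +x and -x (6 mm wide in y, 6 mm high, tips 18.5 mm from the axis); round flange 44 mm in diameter from z = 18 to 23 mm. Goes into the collar either way round.
- elbow_grip (a point): Point on the elbow's axis 46 mm above its origin, axes as the elbow's: middle of the place to pinch, across y. The square grip block is 28 x 28 mm, z = 23 to 62 mm above the origin. A barbed spout 18 to 23 mm thick leaves it along +x, 44 mm above the origin, and ends 54 mm from the axis.
- humidifier: White humidifier, 150 x 130 x 72 mm, fixed to the cart, grey collar on top on its z axis. Origin: centre of its underside; front (dial) at its -x. In the collar the elbow first turns freely clockwise, with friction only: pressing down or aside adds drag. At an unseen angle, new each time, 5 to 90 degrees on from the slots, the lugs meet a hidden seal: resistance rises at once.
- socket_mouth (a point): Centre of the mouth of the collar (female fitting, 60 mm outside diameter, clamped by a steel band with ears at +x), 105 mm above the cart; axes as the humidifier's. Hole 28.4 mm in diameter in a lip 8 mm thick; two slots for the lugs along +x and -x, 9.4 mm wide, to 20 mm from the axis. Under the lip a chamber 40 mm in diameter, 14 mm deep. Seated, the elbow's origin is 18 mm below this point.
- seal_plane (a point): Point on the collar's axis at the height of the hidden seal, 15 mm below the rim. Once met by the lugs, the seal resists clockwise turning (from above: yaw falls) with a steady 0.25 N m (0.12 or more at rest) and moves with the lugs; it stays where it is pushed and does not spring back. Wanted: 30 degrees past the first touch (22 to 37 passes). This point stays put.
- lower_tray: The larger round white plastic tray, 196 mm in diameter, rim 22 mm high, floor 4 mm above the cart, fixed; origin: centre of its underside. Holds the elbow, the vial and the mirror.
- vial: Bystander: glass vial with a metal cap, 22 mm in diameter, 44 mm high, standing in the larger tray. Origin: centre of its foot.
- mirror: Bystander: round closed steel compact mirror, 58 mm in diameter, 12 mm thick, lying in the larger tray. Origin: centre of its underside.
- case: Bystander: dark spectacle case, 155 x 58 x 36 mm, long side along its x, lying between tray and humidifier. Origin: centre of its underside.
- mug: Bystander: white mug, 80 mm in diameter, 90 mm high, handle at its +y. Origin: centre of its foot.
- drops0: Bystander: white eyedrop bottle, 25 mm in diameter, 60 mm high, standing in the smaller round tray (170 mm in diameter) at the back. Origin: centre of its foot.
- drops1: Bystander: white eyedrop bottle, 25 mm in diameter, 60 mm high, standing in the smaller round tray (170 mm in diameter) at the back. Origin: centre of its foot.
- drops2: Bystander: white eyedrop bottle, 25 mm in diameter, 60 mm high, standing in the smaller round tray (170 mm in diameter) at the back. Origin: centre of its foot.
There are look-alikes about, which are no part of the job. Of the things shaped like the elbow, the grey one is meant.

How it is judged:
By the outcome, as a careful person would: the job done as asked, in the order asked, and still so for the second after the job is handed in, with the robot touching nothing.
It also fails if it takes over 72 s, if anything falls off the work surface, if the arm or the gripper's body presses on something with over 40 N, if the wrist force passes 120 N, or if a joint passes its speed limit or range.

## Working session

There is one attempt and no reset: what is moved stays moved. The work goes in short steps, Python scripts to look and compute and a shell command to move; the robot and the scene stay as the last step left them, time stands still between calls to the robot, and variables do not carry over. Pictures are saved under pics/ and viewed, about 8 in all and at most 12, crops included, and the job is handed in when it is done.

```bash
ls; mkdir -p pics; cat > h.py <<'E'
import numpy as np, cv2
from workcell import env
def grab(name):
    im,d=env.grab_frame(name); p=env.camera_params(name)
    return im,d,np.array(p["camera_matrix"]),np.array(p["cam_to_world"]),p
def world(d,K,T):
    v,u=np.mgrid[0:d.shape[0],0:d.shape[1]]
    X=(u-K[0,2])/K[0,0]*d; Y=-(v-K[1,2])/K[1,1]*d
    P=np.stack([X,Y,-d,np.ones_like(d)],-1)@T.T
    P[d==0]=np.nan
    return P[...,:3]
E
python3 - <<'E'
from h import *
for n in("top","side"):
    im,d,K,T,p=grab(n); cv2.imwrite(f"pics/{n}0.png",im); np.save(f"{n}0.npy",world(d,K,T)); print(n,p)
print(env.state(), env.grip_point_offset)
E
```

```text
pics
top {'camera_matrix': array([[383.72985267,   0.        , 279.73789814],
       [  0.        , 383.72985267, 209.22690337],
       [  0.        ,   0.        ,   1.        ]]), 'cam_to_world': array([[-2.80990099e-04,  9.96456003e-01, -8.41151291e-02,
         4.49354187e+02],
       [-9.99943539e-01, -1.17350274e-03, -1.05613536e-02,
         1.31824772e+02],
       [-1.06226335e-02,  8.41074122e-02,  9.96400072e-01,
         1.01515938e+03],
       [ 0.00000000e+00,  0.00000000e+00,  0.00000000e+00,
         1.00000000e+00]])}
side {'camera_matrix': array([[487.65361778,   0.        , 283.92893626],
       [  0.        , 487.65361778, 213.62203531],
       [  0.        ,   0.        ,   1.        ]]), 'cam_to_world': array([[ 9.27400260e-01,  2.43272027e-01, -2.84161007e-01,
         2.32427025e+02],
       [-3.73851171e-01,  5.76758279e-01, -7.26350597e-01,
        -6.62665967e+02],
       [-1.28085691e-02,  7.79851658e-01,  6.25833310e-01,
         7.65801951e+02],
       [ 0.00000000e+00,  0.00000000e+00,  0.00000000e+00,
         1.00000000e+00]])}
{'time_s': 0.1, 'qpos': array([ 7.56879425e+01,  1.83489857e+01,  8.96977312e+01, -1.27442661e-04,
        7.20435838e+01, -1.14602389e+00]), 'qvel': array([ 0.04716748, -0.06468545, -0.21156353, -0.06608607, -0.10049998,
        0.0707893 ]), 'effort': array([ 8.41472902e-04, -4.13328552e+01, -2.32507396e+01,  7.30543910e-02,
        4.22567641e-02, -5.88086482e-05]), 'ee_pos': array([130.86348318, 559.46448171, 213.2056635 ]), 'ee_rot': array([-1.79998315e+02,  9.02849947e-02,  7.68340071e+01]), 'force': array([ 1.02188336, -0.26110396, -0.44515193]), 'torque': array([-0.01225189,  0.03749323, -0.0028103 ]), 'gripper_width': 90.94436561716833} 18.8
```

View pics/top0.png

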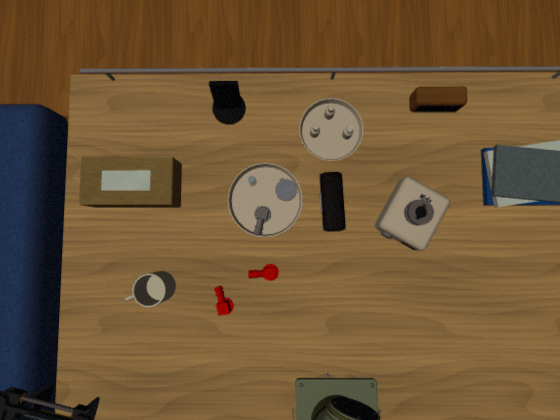

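View pics/side0.png

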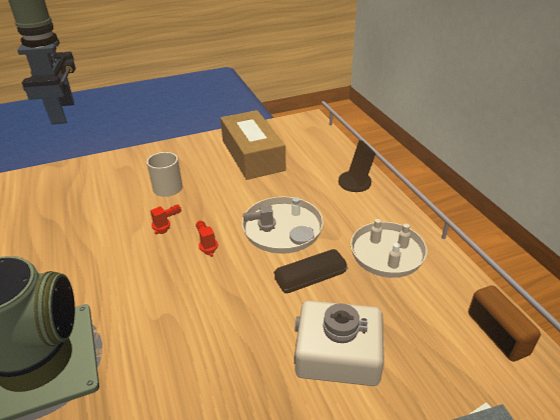

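The top view shows the grey elbow at about (262,214) with its spout toward image-bottom, the collar at (419,211) with band ears near (427,200), and red look-alikes at (270,272) and (223,305). Next I'll measure both fittings.

```bash
python3 - <<'E'
from h import *
im=cv2.imread("pics/top0.png");s=cv2.imread("pics/side0.png")
c=lambda i,u,v,r:cv2.resize(i[v-r:v+r,u-r:u+r],(400,400) if r else 0,interpolation=cv2.INTER_CUBIC)
a=np.hstack([c(im,262,215,25),c(im,419,211,25)])
cv2.imwrite("pics/crop0.png",a)
P=np.load("top0.npy")
def pr(u0,u1,v0,v1,st=1):
    print("z");print("     ",*range(u0,u1,st))
    for v in range(v0,v1,st):print(v,*[f"{P[v,u,2]:4.0f}" for u in range(u0,u1,st)])
pr(248,276,202,238,1); pr(400,440,192,230,1)
E
```

```text
z
      248 249 250 251 252 253 254 255 256 257 258 259 260 261 262 263 264 265 266 267 268 269 270 271 272 273 274 275
202    5    4    0    5    5    6    2    4    1    3    5    5    3    5    5    3    3   -0    2    5    7    4    3    3  nan    5    6    4
203    6    4    5    6    4    2    6    4    4    3    5    4    5    6    3    3    7    5    1    2    6    5    4    4    3    5    8    7
204    4    4    4    4    3    2    2    5    1    2    5    4  nan    4    6    7    6    4    5    7    8    6    5    4    4    2    3    3
205    5    6    2    5    6    5    4    1    1    2    4    5    9    5    7    3    7    1    4    6    3    6    4    4    2    3    7    3
206    2    5    6    6    3    3    6    1    5    5    5    4   30   27   28   31   27    4    2    4    3    5    5    3    5    6    3    5
207    3    8    2    6    4    5    3    3    3   66   67   67   67   28   26   23   27   26   23    2    6    4    6    7    5    5    2    4
208    2    3    5    1    3    4    3    2    4   68   67   65   67   66   67   68   67   62   29   25   26    6   
[... 11423 characters left out ...]
 72   69   75   71   73   73   71   71   72   68   72   75   72   69   70   66   -2   -0
227   70   73   70   70   72   69   74   73   71   72   74   75   72   75   70   72   73   72   75   70   71   70   72   74   73   75   73   72   71   71   71   73   72   73   71   67   71    1    1    1
228   72   73   70   71   70   72   71   73   72   72   73   72   75   73   71   70   70   71   70   70   71   74   73   71   72   73   71   74   71   71   71   71   70   69   71   69   66    0   -3    4
229   73   72   72   72   73   74   72   74   72   72   70   69   71   71   74   71   69   71   72   70   75   74   71   72   73   73   72   75   73   72   69   75   70   68   72   69   -2   -1    2   -1
```

View pics/crop0.png

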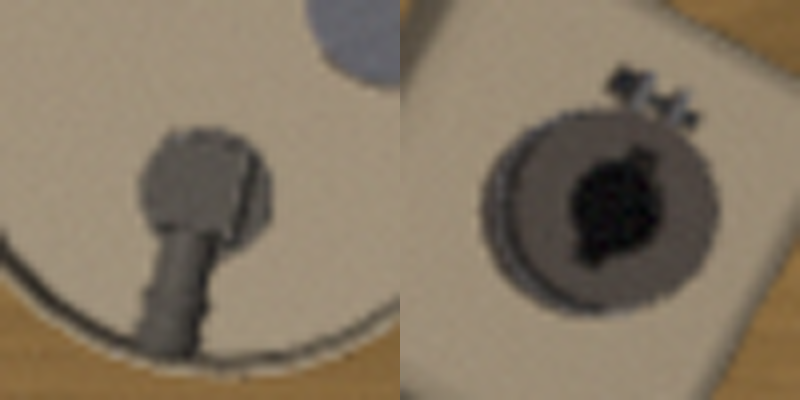

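The crop shows the block (spout end down-left) and the collar hole with slots running up-right/down-left. Now I'll fit these on the known height planes.

```bash
cat >> h.py <<'E'
def onplane(uv,z,K,T):
    uv=np.asarray(uv,float); r=np.stack([(uv[:,0]-K[0,2])/K[0,0],-(uv[:,1]-K[1,2])/K[1,1],-np.ones(len(uv))],1)@T[:3,:3].T
    return (T[:3,3]+r*((z-T[2,3])/r[:,2])[:,None])[:,:2]
def meas(n,P,K,T,cond,z,box):
    u0,u1,v0,v1=box; m=np.zeros(P.shape[:2],bool); m[v0:v1,u0:u1]=cond(P[v0:v1,u0:u1,2])
    v,u=np.nonzero(m); return onplane(np.c_[u,v],z,K,T)
def elbow_axis(spout_pts,block_pts):
    (c,wh,a)=cv2.minAreaRect(block_pts.astype(np.float32)); return c,wh,a
E
python3 - <<'E'
from h import *
from scipy.optimize import least_squares
p=env.camera_params("top");K,T=np.array(p["camera_matrix"]),np.array(p["cam_to_world"]);P=np.load("top0.npy")
b=meas("t",P,K,T,lambda z:(z>61)&(z<75),66,(250,275,203,219))
print("block",len(b),b.mean(0),cv2.minAreaRect(b.astype(np.float32)))
s=meas("t",P,K,T,lambda z:(z>46)&(z<63),56,(250,265,220,235))
d=s.mean(0)-b.mean(0);w,V=np.linalg.eigh(np.cov(s.T));ax=V[:,1]*np.sign(V[:,1]@d)
print("spout yaw pca",np.degrees(np.arctan2(*ax[::-1])),"from block",np.degrees(np.arctan2(*d[::-1])), "far end",((s-b.mean(0))@ax).max())
# collar: smooth disc-minus-hole fit
c=meas("t",P,K,T,lambda z:z>99.5,105,(400,440,192,230))
h=meas("t",P,K,T,lambda z:z<88,105,(413,427,204,221))
hh=cv2.convexHull(c.astype(np.float32))[:,0]
f=least_squares(lambda q:np.hypot(*(hh-q[:2]).T)-q[2],[*c.mean(0),30],loss="soft_l1");print("collar",f.x,c.mean(0),"hull n",len(hh))
w,V=np.linalg.eigh(np.cov(h.T));print("hole",h.mean(0),"slot yaw",np.degrees(np.arctan2(*V[:,1][::-1])))
# ears
e=meas("t",P,K,T,lambda z:(z>80)&(z<96),92,(418,431,193,201));d=e.mean(0)-f.x[:2];print("ears yaw",np.degrees(np.arctan2(*d[::-1])))
hu=meas("t",P,K,T,lambda z:(z>64)&(z<110),72,(370,455,170,255));print("humid",cv2.minAreaRect(hu.astype(np.float32)))
# side check
p=env.camera_params("side");K,T=np.array(p["camera_matrix"]),np.array(p["cam_to_world"]);P=np.load("side0.npy")
b=meas("s",P,K,T,lambda z:(z>64)&(z<75),66,(255,280,195,240));print("side block",len(b),b.mean(0) if len(b) else 0)
c=meas("s",P,K,T,lambda z:(z>101.5)&(z<112),105,(315,370,295,350));hh=cv2.convexHull(c.astype(np.float32))[:,0]
f=least_squares(lambda q:np.hypot(*(hh-q[:2]).T)-q[2],[*c.mean(0),30],loss="soft_l1");print("side collar",f.x,c.mean(0))
Pm=np.load("top0.npy");print("side z med collar",np.median(P[305:340,325:360,2]))
E
```

```text
block 123 [520.89251704 187.83023691] ((520.6820678710938, 187.3323516845703), (28.22998809814453, 26.82657814025879), 78.59297943115234)
spout yaw pca 165.09063021379538 from block 168.52039317856256 far end 54.898431843234185
collar [ 519.55116841 -191.35753456   30.12030169] [ 519.32135218 -191.53430356] hull n 29
hole [ 519.23092227 -190.3384104 ] slot yaw 156.826923933754
ears yaw -23.33480556268827
humid ((518.6851806640625, -188.68453979492188), (127.08515930175781, 147.01876831054688), 60.10757827758789)
side block 67 [517.20531322 184.90283635]
side collar [ 517.00434539 -195.14244943   30.40475811] [ 516.75438054 -195.93133632]
side z med collar nan
```

```bash
cat >> h.py <<'E'
from scipy.spatial.transform import Rotation as R
def delta(xyz,yaw):
    s=env.state();r=R.from_euler("xyz",s["ee_rot"],degrees=True)
    d=r.inv().apply(np.array(xyz)-s["ee_pos"])/1000
    print("t",s["time_s"],"pos",s["ee_pos"].round(1),"rot",s["ee_rot"].round(1),"shift m",d.round(4),"roll",round((s["ee_rot"][2]-yaw+180)%360-180,2),"F",s["force"].round(1),"T",s["torque"].round(3),"w",round(s["gripper_width"],1))
E
python3 - <<'E'
from h import *
from scipy.optimize import minimize
delta([519.5,186.5,120],76.8)
p=env.camera_params("top");K,T=np.array(p["camera_matrix"]),np.array(p["cam_to_world"]);P=np.load("top0.npy")
# humidifier yaw: gradient of filled mask sides
m=np.zeros(P.shape[:2],np.uint8);m[170:255,370:456]=(P[170:255,370:456,2]>40)
m=cv2.morphologyEx(m,cv2.MORPH_OPEN,np.ones((5,5)))
c=max(cv2.findContours(m,0,cv2.CHAIN_APPROX_NONE)[0],key=cv2.contourArea)[:,0]
q=onplane(c,66,K,T)
for yaw0 in(-30,-27,-23):
    a=np.radians(yaw0);o=q.mean(0);l=(q-o)@np.array([[np.cos(a),-np.sin(a)],[np.sin(a),np.cos(a)]])
    for ax,sg in((0,1),(0,-1),(1,1),(1,-1)):
        k=(np.abs(l[:,1-ax])<38)&(sg*l[:,ax]>40)
        f=np.polyfit(l[k,1-ax],l[k,ax],1);print(yaw0,ax,sg,k.sum(),"angle",round(yaw0+np.degrees(np.arctan(f[0]))*(1 if ax else -1),1),"off",f[1].round(1),end=" | ")
    print(o)
# hole model: seen pixel is deep if its ray passes both the rim plane and lip-underside plane inside the keyhole
v,u=np.mgrid[198:226,405:436];z=P[198:226,405:436,2];uv=np.c_[u.ravel(),v.ravel()];g=~np.isnan(z.ravel());obs=np.clip((z.ravel()-83)/22,0,1)
def inside(c,yaw,zz,sub):
    w=onplane(uv+sub,zz,K,T)-c;a=np.radians(yaw);x=w@[np.cos(a),np.sin(a)];y=w@[-np.sin(a),np.cos(a)]
    return (np.hypot(x,y)<14.2)|((abs(y)<4.7)&(abs(x)<20))
subs=[(i,j) for i in(-.33,0,.33) for j in(-.33,0,.33)]
near=np.hypot(*(onplane(uv,105,K,T)-[519.5,-191.4]).T)<26
def cost(q):
    d=np.mean([inside(q[:2],q[2],105,s)&inside(q[:2],q[2],97,s) for s in subs],0)
    k=g&near;return np.mean((1-d-obs)[k]**2)
for y0 in(-32,-26,-20):
    r=minimize(cost,[519.5,-191.4,y0],method="Nelder-Mead",options=dict(initial_simplex=[[519,-192,y0],[521,-191,y0+2],[518,-190,y0-3],[520,-193,y0+5]]));print(r.x,r.fun)
E
```

```text
t 0.1 pos [130.9 559.5 213.2] rot [-1.80e+02  1.00e-01  7.68e+01] shift m [-0.2745  0.4634  0.0936] roll 0.03 F [ 1.  -0.3 -0.4] T [-0.012  0.037 -0.003] w 90.9
-30 0 1 33 angle -33.8 off 72.1 | -30 0 -1 28 angle -25.8 off -77.8 | -30 1 1 27 angle -29.5 off 67.2 | -30 1 -1 27 angle -29.9 off -63.7 | [ 518.88620055 -189.54730584]
-27 0 1 33 angle -34.1 off 72.3 | -27 0 -1 29 angle -26.6 off -77.7 | -27 1 1 27 angle -29.6 off 67.3 | -27 1 -1 27 angle -29.8 off -63.7 | [ 518.88620055 -189.54730584]
-23 0 1 33 angle -34.9 off 72.8 | -23 0 -1 29 angle -27.8 off -77.6 | -23 1 1 27 angle -29.5 off 67.6 | -23 1 -1 28 angle -29.5 off -64.1 | [ 518.88620055 -189.54730584]
[ 519.97861453 -192.15176185  -29.85527555] 0.008391357397246222
[ 519.99631455 -192.20761675  -29.49317749] 0.008243789876652332
[ 519.99990259 -192.20387954  -29.18773737] 0.008300388317183658
```

```bash
python3 -m pendant '[{"xyz":[-0.015,0.025,0],"roll":0,"jaw":0},{"xyz":[-0.045,0.075,0],"roll":0,"jaw":0},{"xyz":[-0.075,0.127,0],"roll":0,"jaw":0},{"xyz":[-0.106,0.178,0.01],"roll":0,"jaw":0},{"xyz":[-0.137,0.23,0.02],"roll":0,"jaw":0},{"xyz":[-0.168,0.283,0.03],"roll":0,"jaw":0},{"xyz":[-0.198,0.334,0.04],"roll":0,"jaw":0},{"xyz":[-0.228,0.385,0.05],"roll":0,"jaw":0}]'
python3 -c "
from h import *
delta([519.5,186.5,115],76.8)"
```

```text
time_s: 1.1
ee_pos: [455.0, 248.6, 163.5]
ee_rot: [-180.0, -0.0, 76.8]
force: [0.3, 0.1, 0.2]
gripper_width: 91.6
t 1.1 pos [455.  248.6 163.5] rot [-180.    -0.    76.8] shift m [-0.0458  0.077   0.0484] roll 0.02 F [0.3 0.1 0.2] T [ 0.018  0.032 -0.006] w 91.6
```

```bash
python3 -m pendant '[{"xyz":[-0.02,0.035,0.02],"roll":0,"jaw":0},{"xyz":[-0.036,0.06,0.035],"roll":0,"jaw":0},{"xyz":[-0.044,0.074,0.045],"roll":0,"jaw":0},{"xyz":[-0.046,0.077,0.048],"roll":0,"jaw":0},{"xyz":[-0.046,0.077,0.048],"roll":0,"jaw":0},{"xyz":[-0.046,0.077,0.048],"roll":0,"jaw":0},{"xyz":[-0.046,0.077,0.048],"roll":0,"jaw":0},{"xyz":[-0.046,0.077,0.048],"roll":0,"jaw":0}]'
python3 - <<'E'
from h import *
delta([519.5,186.5,31],76.8)
im,d,K,T,p=grab("side")
def proj(w):
    c=np.linalg.inv(T)@np.r_[w,1];return (K@[c[0],-c[1],-c[2]])[:2]/-c[2]
s=env.state();t=s["ee_pos"];r=R.from_euler("xyz",s["ee_rot"],degrees=True)
def mk(w,col):cv2.circle(big,tuple(int(round(v)) for v in (proj(w)-[u0,v0]+.5)*5),3,col,-1)
u0,v0=210,120
big=cv2.resize(im[v0:v0+120,u0:u0+150],None,fx=5,fy=5,interpolation=cv2.INTER_CUBIC)
for k in(-45.5,45.5):
    for y in (-16,16):mk(t+r.apply([k,y,0]),(0,0,255))
for z in(66,):
  for cx,cy in((520.7,187.4),):
    mk(np.array([cx,cy,z]),(0,255,0))
cv2.imwrite("pics/side1.png",big);np.save("s1.npy",world(d,K,T))
E
```

```text
time_s: 2.1
ee_pos: [518.3, 188.3, 116.3]
ee_rot: [180.0, -0.0, 76.9]
force: [0.4, 0.8, -0.1]
gripper_width: 91.3
t 2.1 pos [518.3 188.3 116.3] rot [180.   -0.   76.9] shift m [-0.0015  0.0016  0.0853] roll 0.07 F [ 0.4  0.8 -0.1] T [-0.005  0.001 -0.006] w 91.3
```

View pics/side1.png

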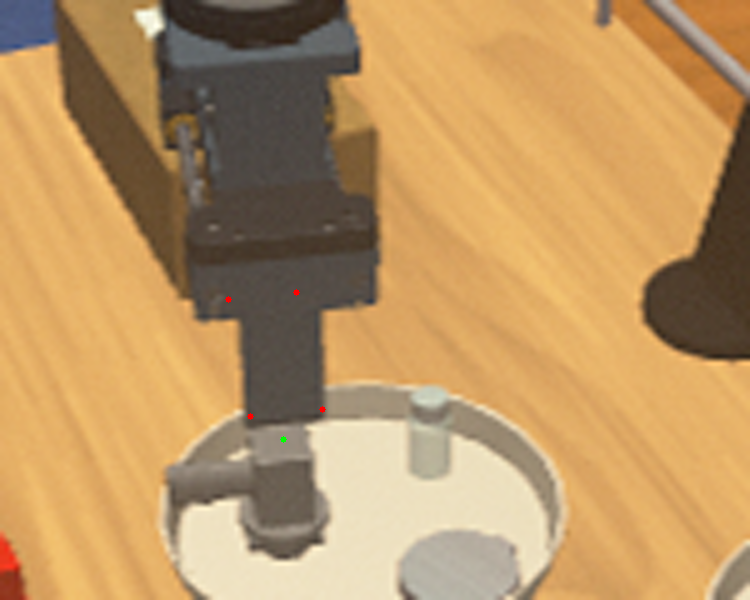

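The view shows the fingertip at about (245–323, 420), within 1–2 mm of where the calibration puts it, right over the elbow block at (283,440). I'm descending to grasp.

```bash
python3 -m pendant '[{"xyz":[0,0,0.02],"roll":0,"jaw":0},{"xyz":[-0.001,0.001,0.045],"roll":0,"jaw":0},{"xyz":[-0.001,0.001,0.068],"roll":0,"jaw":0},{"xyz":[-0.001,0.001,0.08],"roll":0,"jaw":0},{"xyz":[-0.001,0.001,0.084],"roll":0,"jaw":0},{"xyz":[-0.001,0.001,0.0845],"roll":0,"jaw":0},{"xyz":[-0.001,0.001,0.0845],"roll":0,"jaw":0},{"xyz":[-0.001,0.001,0.0845],"roll":0,"jaw":0}]'
python3 -c "
from h import *
delta([519.5,186.5,31],76.8)"
```

```text
time_s: 3.15
ee_pos: [519.6, 186.8, 32.1]
ee_rot: [179.9, -0.0, 76.8]
force: [-0.1, -0.6, 1.0]
gripper_width: 91.0
t 3.15 pos [519.6 186.8  32.1] rot [179.9  -0.   76.8] shift m [-0.0003 -0.      0.0011] roll 0.03 F [-0.1 -0.6  1. ] T [-0.051 -0.04   0.037] w 91.0
```

```bash
python3 -m pendant '[{"xyz":[0,0,0.001],"roll":0,"jaw":0.2},{"xyz":[0,0,0.001],"roll":0,"jaw":0.4},{"xyz":[0,0,0.001],"roll":0,"jaw":0.6},{"xyz":[0,0,0.001],"roll":0,"jaw":0.8},{"xyz":[0,0,0.001],"roll":0,"jaw":1},{"xyz":[0,0,0.001],"roll":0,"jaw":1},{"xyz":[0,0,0.001],"roll":0,"jaw":1},{"xyz":[0,0,0.001],"roll":0,"jaw":1}]' 35
python3 -c "
from h import *
delta([519.5,186.5,31],76.8)"
```

```text
time_s: 4.15
ee_pos: [519.2, 186.7, 30.4]
ee_rot: [-180.0, -0.0, 76.8]
force: [0.1, 0.4, 0.5]
gripper_width: 28.0
t 4.15 pos [519.2 186.7  30.4] rot [-180.    -0.    76.8] shift m [-0.0001  0.0004 -0.0006] roll 0.04 F [0.1 0.4 0.5] T [-0.004  0.039  0.061] w 28.0
```

```bash
python3 -m pendant '[{"xyz":[0,0,-0.015],"roll":0,"jaw":1},{"xyz":[0,0,-0.04],"roll":0,"jaw":1},{"xyz":[0,0,-0.075],"roll":0,"jaw":1},{"xyz":[-0.008,0.002,-0.105],"roll":0,"jaw":1},{"xyz":[-0.035,0.008,-0.125],"roll":0,"jaw":1},{"xyz":[-0.075,0.018,-0.134],"roll":2,"jaw":1},{"xyz":[-0.12,0.028,-0.135],"roll":4,"jaw":1},{"xyz":[-0.16,0.037,-0.135],"roll":6,"jaw":1}]'
python3 -c "
from h import *
delta([519.5,-191,166],60.4)"
```

```text
time_s: 5.15
ee_pos: [518.7, 21.0, 166.8]
ee_rot: [179.9, -0.0, 70.8]
force: [-0.4, 0.1, -1.8]
gripper_width: 28.2
t 5.15 pos [518.7  21.  166.8] rot [179.9  -0.   70.8] shift m [-0.2     0.0706  0.0008] roll 10.37 F [-0.4  0.1 -1.8] T [-0.049 -0.031  0.002] w 28.2
```

```bash
python3 -m pendant '[{"xyz":[-0.04,0.014,0],"roll":2,"jaw":1},{"xyz":[-0.085,0.03,0],"roll":4,"jaw":1},{"xyz":[-0.13,0.046,0],"roll":6,"jaw":1},{"xyz":[-0.165,0.058,0],"roll":8,"jaw":1},{"xyz":[-0.188,0.066,0],"roll":10,"jaw":1},{"xyz":[-0.198,0.07,0],"roll":10.4,"jaw":1},{"xyz":[-0.2,0.0705,0.001],"roll":10.4,"jaw":1},{"xyz":[-0.2,0.0705,0.001],"roll":10.4,"jaw":1}]'
python3 - <<'E'
from h import *
delta([519.5,-191,166],60.4)
for n in("side","top"):
    im,d,K,T,p=grab(n);np.savez(n+"2.npz",im=im,d=d,K=K,T=T);cv2.imwrite(f"pics/{n}2full.png",im)
    if n=="side":
        big=cv2.resize(im[230:350,270:420],None,fx=5,fy=5,interpolation=cv2.INTER_CUBIC)
        cv2.imwrite("pics/side2.png",big)
delta([519.5,-191,166],60.4)
E
```

```text
time_s: 6.15
ee_pos: [519.5, -188.8, 164.5]
ee_rot: [-180.0, -0.0, 60.5]
force: [-0.2, 0.4, -0.4]
gripper_width: 27.7
t 6.15 pos [ 519.5 -188.8  164.5] rot [-180.    -0.    60.5] shift m [-0.0019  0.001  -0.0015] roll 0.08 F [-0.2  0.4 -0.4] T [0.007 0.027 0.079] w 27.7
t 6.25 pos [ 519.7 -188.7  164.5] rot [-180.    -0.    60.5] shift m [-0.0021  0.001  -0.0015] roll 0.1 F [ 0.   0.7 -0.5] T [-0.057 -0.014  0.026] w 27.8
```

View pics/side2.png

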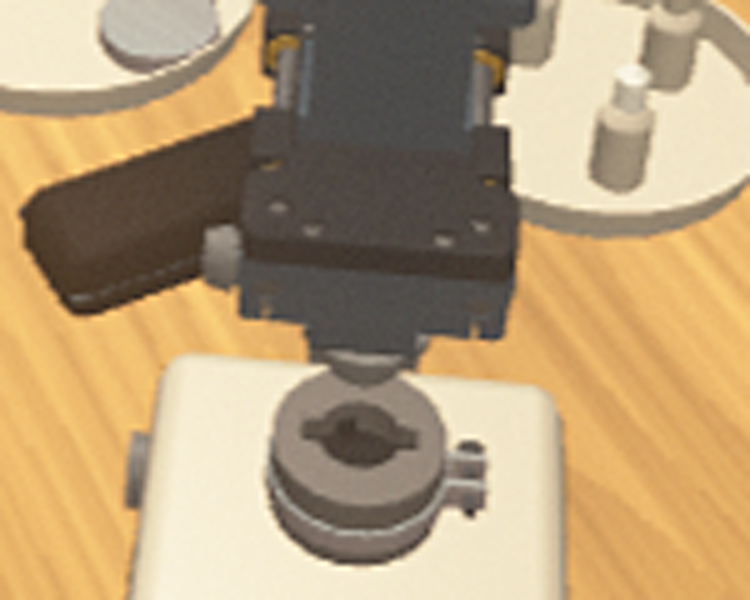

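The side view shows the held elbow's flange and foot at about (370,365), just above and behind the collar mouth at (360,435), with the slots running left-right. Next I'll overlay the predicted geometry in both cameras to get the relative offset.

```bash
cat > ov.py <<'E'
from h import *
def overlay(z,t,yaw,col,slot,u0,v0,w,h,f,dx=(0,0)):
    im,K,T=z["im"],z["K"],z["T"];Ti=np.linalg.inv(T)
    big=cv2.resize(im[v0:v0+h,u0:u0+w],None,fx=f,fy=f,interpolation=cv2.INTER_CUBIC);big=cv2.convertScaleAbs(big,alpha=1.5)
    def poly(pts,c,closed=True):
        q=(np.c_[pts,np.ones(len(pts))]@Ti.T)[:,:3];q=np.c_[K[0,0]*q[:,0]/-q[:,2]+K[0,2],-K[1,1]*q[:,1]/-q[:,2]+K[1,2]]
        cv2.polylines(big,[np.int32(((q-[u0,v0]+.5)*f).round())],closed,c,1,cv2.LINE_AA)
    th=np.linspace(0,2*np.pi,60)
    def circ(c,r,zz,colr):poly(np.c_[c[0]+r*np.cos(th),c[1]+r*np.sin(th),np.full(60,zz)],colr)
    o=np.array([t[0]+dx[0],t[1]+dx[1],t[2]-26.5]);a=np.radians(yaw)
    circ(o,22,o[2]+18,(0,255,0));circ(o,22,o[2]+23,(0,255,0));circ(o,13,o[2],(0,255,0))
    for s in(1,-1):
        rr=lambda x,y,zz:[o[0]+x*np.cos(a)-y*np.sin(a),o[1]+x*np.sin(a)+y*np.cos(a),o[2]+zz]
        poly(np.array([rr(s*12.6,-3,0),rr(s*18.5,-3,0),rr(s*18.5,3,0),rr(s*12.6,3,0)]),(0,255,255))
    poly(np.array([rr(14,-9,54),rr(54,-9,54),rr(54,9,54),rr(14,9,54)]) if 0 else np.array([rr(14,-10,44),rr(54,-10,44),rr(54,10,44),rr(14,10,44)]),(255,255,0))
    circ(col,30,105,(0,0,255));circ(col,14.2,105,(0,0,255))
    b=np.radians(slot)
    for s in(1,-1):
        g=lambda x,y:[col[0]+x*np.cos(b)-y*np.sin(b),col[1]+x*np.sin(b)+y*np.cos(b),105]
        poly(np.array([g(s*13,-4.7),g(s*20,-4.7),g(s*20,4.7),g(s*13,4.7)]),(255,0,255))
    return big
E
python3 - <<'E'
from ov import *
t=[519.6,-188.7,164.5]
a=overlay(np.load("side2.npz"),t,150.5,(520,-192),-29.6,320,280,50,62,8)
b=overlay(np.load("top2.npz"),t,150.5,(520,-192),-29.6,388,185,50,62,8)
cv2.imwrite("pics/ov2.png",np.hstack([a,b]))
E
```

```text
(no output)
```

View pics/ov2.png

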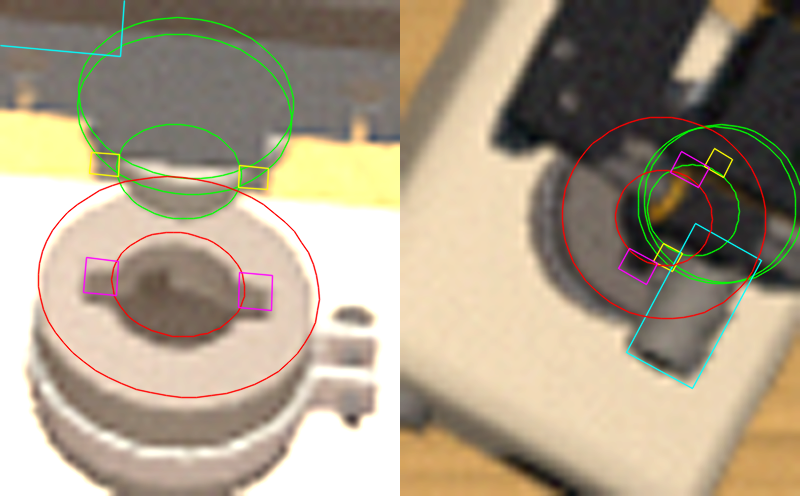

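Top panel: the spout matches the prediction well, so the yaw is right. Side panel: the collar's hole sits about 10 px (about 2.5 mm) below the prediction. I'll shift to the compromise position, lower to just above the rim and look again close up.

```bash
python3 -c "
from h import *
delta([518.7,-193.3,135.5],60.4)"
```

```text
t 6.25 pos [ 519.7 -188.7  164.5] rot [-180.    -0.    60.5] shift m [-0.0045  0.0015  0.029 ] roll 0.1 F [ 0.   0.7 -0.5] T [-0.057 -0.014  0.026] w 27.8
```

```bash
python3 -m pendant '[{"xyz":[-0.002,0.001,0.005],"roll":0,"jaw":1},{"xyz":[-0.0045,0.0015,0.012],"roll":0,"jaw":1},{"xyz":[-0.0045,0.0015,0.02],"roll":0,"jaw":1},{"xyz":[-0.0045,0.0015,0.026],"roll":0,"jaw":1},{"xyz":[-0.0045,0.0015,0.028],"roll":0,"jaw":1},{"xyz":[-0.0045,0.0015,0.028],"roll":0,"jaw":1},{"xyz":[-0.0045,0.0015,0.028],"roll":0,"jaw":1},{"xyz":[-0.0045,0.0015,0.028],"roll":0,"jaw":1}]'
python3 - <<'E'
from ov import *
delta([518.7,-193.3,135.5],60.4)
for n in("side","top"):
    im,d,K,T,p=grab(n);np.savez(n+"3.npz",im=im,d=d,K=K,T=T)
s=env.state();t=s["ee_pos"]
a=overlay(np.load("side3.npz"),t,150.5,(520,-192),-29.6,320,285,50,62,8)
b=overlay(np.load("top3.npz"),t,150.5,(520,-192),-29.6,388,185,50,62,8)
cv2.imwrite("pics/ov3.png",np.hstack([a,b]))
# quantify spout in top camera: points with z in [origin+46,+60], shadow the finger
z=np.load("top3.npz");P=world(z["d"],z["K"],z["T"]);o=np.array([t[0],t[1],t[2]-26.5]);a=np.radians(150.5)
Q=P-o;x=Q[...,0]*np.cos(a)+Q[...,1]*np.sin(a);y=-Q[...,0]*np.sin(a)+Q[...,1]*np.cos(a)
m=(x>22)&(x<75)&(abs(y)<22)&(Q[...,2]>36)&(Q[...,2]<62)
print("top spout n",m.sum(),"y mid",np.median(y[m]),np.percentile(y[m],[3,97]),"x max",np.percentile(x[m],[96,99,100]),"z top",np.percentile(Q[...,2][m],[50,90]))
E
```

```text
time_s: 7.25
ee_pos: [518.9, -194.3, 136.7]
ee_rot: [180.0, -0.0, 60.4]
force: [-0.4, -0.2, -0.8]
gripper_width: 28.0
t 7.25 pos [ 518.9 -194.3  136.7] rot [180.   -0.   60.4] shift m [ 0.0008 -0.0007  0.0012] roll 0.03 F [-0.4 -0.2 -0.8] T [-0.026 -0.042  0.027] w 28.0
top spout n 131 y mid -3.190343465814623 [-11.12479162   7.26250597] x max [53.11879087 53.55083887 53.87959423] z top [51.39434778 54.71033482]
```

View pics/ov3.png

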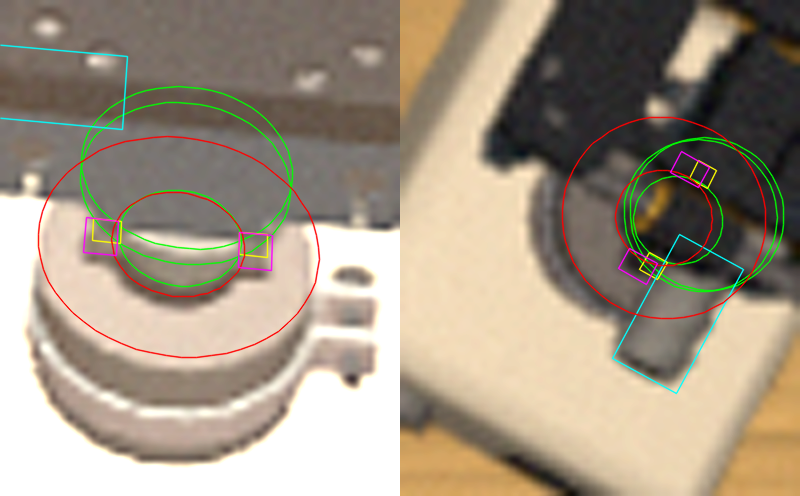

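```bash
python3 - <<'E'
from ov import *
p=np.array([130.976,559.9,213.976]);yaw=76.834
for d,r in(((-.228,.385,.05),0),((-.046,.077,.048),0),((-.001,.001,.0845),0),((0,0,.001),0),((-.16,.037,-.135),6),((-.2,.0705,.001),10.4),((-.0045,.0015,.028),0)):
    c,s=np.cos(np.radians(yaw)),np.sin(np.radians(yaw));p=p+1000*np.array([c*d[0]+s*d[1],s*d[0]-c*d[1],-d[2]]);yaw-=r;print(p.round(1),yaw)
for i in range(4):
    im,d,K,T,_=grab("side");print(env.state()["ee_pos"].round(2))
z=np.load("side3.npz");im=z["im"][285:347,320:370]
raw=cv2.resize(cv2.convertScaleAbs(im,alpha=2.2,beta=-60),None,fx=8,fy=8,interpolation=cv2.INTER_CUBIC)
a=overlay(z,[518.9,-194.3,136.7],150.5,(518,-194.5),-29.6,320,285,50,62,8)
cv2.imwrite("pics/side4.png",np.hstack([raw,a]))
E
```

```text
[453.9 250.2 164. ] 76.834
[518.4 187.9 116. ] 76.834
[519.2 186.7  31.5] 76.834
[519.2 186.7  30.5] 76.834
[518.8  22.4 165.5] 70.834
[ 519.7 -189.6  164.5] 60.434000000000005
[ 518.8 -194.3  136.5] 60.434000000000005
[ 518.82 -194.29  136.57]
[ 518.81 -194.3   136.54]
[ 518.81 -194.28  136.51]
[ 518.78 -194.27  136.48]
```

View pics/side4.png

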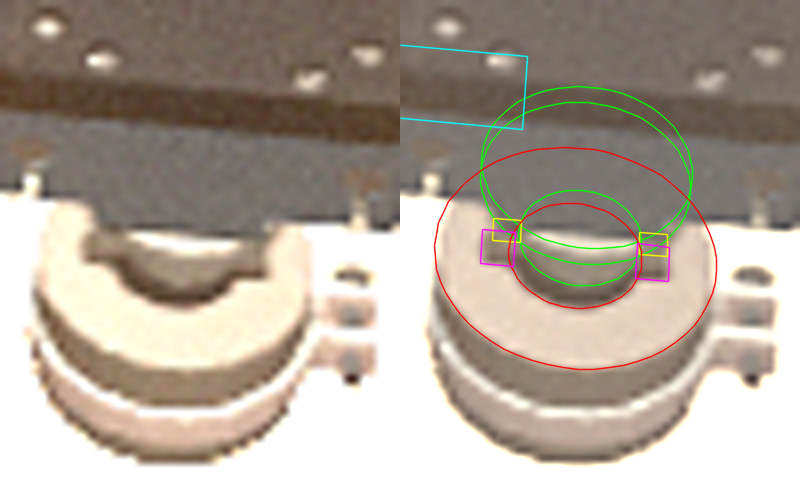

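The overlay of the collar at (518,-194.5) fits the side view, and the elbow's predicted flange edge agrees with what is seen. Both cameras corrected for their bias now agree on about (518.9,-193.7). I'm descending carefully there.

```bash
python3 -m pendant '[{"xyz":[0.0006,-0.0002,0.001],"roll":0,"jaw":1},{"xyz":[0.0006,-0.0002,0.003],"roll":0,"jaw":1},{"xyz":[0.0006,-0.0002,0.0045],"roll":0,"jaw":1},{"xyz":[0.0006,-0.0002,0.0055],"roll":0,"jaw":1},{"xyz":[0.0006,-0.0002,0.0065],"roll":0,"jaw":1},{"xyz":[0.0006,-0.0002,0.0075],"roll":0,"jaw":1},{"xyz":[0.0006,-0.0002,0.0075],"roll":0,"jaw":1},{"xyz":[0.0006,-0.0002,0.0075],"roll":0,"jaw":1}]'
python3 -c "
from h import *
delta([518.9,-193.7,113.5],60.4)"
```

```text
time_s: 8.55
ee_pos: [518.9, -193.6, 128.9]
ee_rot: [180.0, -0.0, 60.4]
force: [0.0, -0.2, -0.3]
gripper_width: 27.7
t 8.55 pos [ 518.9 -193.6  128.9] rot [180.   -0.   60.4] shift m [-0.0001  0.      0.0154] roll 0.03 F [ 0.  -0.2 -0.3] T [-0.011 -0.014 -0.03 ] w 27.7
```

No contact force 2.5 mm below the rim: the lugs are entering.

```bash
python3 -m pendant '[{"xyz":[0,0,0.001],"roll":0,"jaw":1},{"xyz":[0,0,0.003],"roll":0,"jaw":1},{"xyz":[0,0,0.005],"roll":0,"jaw":1},{"xyz":[0,0,0.007],"roll":0,"jaw":1},{"xyz":[0,0,0.009],"roll":0,"jaw":1},{"xyz":[0,0,0.011],"roll":0,"jaw":1},{"xyz":[0,0,0.0125],"roll":0,"jaw":1},{"xyz":[0,0,0.0125],"roll":0,"jaw":1}]'
python3 -c "
from h import *
delta([518.9,-193.7,113.5],60.4)"
```

```text
time_s: 9.55
ee_pos: [518.8, -193.6, 116.3]
ee_rot: [-180.0, -0.0, 60.4]
force: [-0.6, -0.0, -0.9]
gripper_width: 28.0
t 9.55 pos [ 518.8 -193.6  116.3] rot [-180.    -0.    60.4] shift m [-0.      0.0001  0.0028] roll 0.03 F [-0.6 -0.  -0.9] T [-0.013  0.031  0.015] w 28.0
```

```bash
python3 -m pendant '[{"xyz":[0,0,0.0005],"roll":0,"jaw":1},{"xyz":[0,0,0.001],"roll":0,"jaw":1},{"xyz":[0,0,0.0015],"roll":0,"jaw":1},{"xyz":[0,0,0.002],"roll":0,"jaw":1},{"xyz":[0,0,0.0025],"roll":0,"jaw":1},{"xyz":[0,0,0.0028],"roll":0,"jaw":1},{"xyz":[0,0,0.003],"roll":0,"jaw":1},{"xyz":[0,0,0.003],"roll":0,"jaw":1}]'
python3 -c "
from h import *
delta([518.9,-193.7,113.5],60.4)"
```

```text
time_s: 10.55
ee_pos: [518.9, -193.6, 113.4]
ee_rot: [-180.0, -0.0, 60.4]
force: [0.4, 0.2, -1.1]
gripper_width: 28.0
t 10.55 pos [ 518.9 -193.6  113.4] rot [-180.    -0.    60.4] shift m [-0.0001  0.0001 -0.0001] roll 0.03 F [ 0.4  0.2 -1.1] T [-0.022 -0.001  0.021] w 28.0
```

```bash
python3 -m pendant '[{"xyz":[0,0,0.0002],"roll":0,"jaw":1},{"xyz":[0,0,0.0004],"roll":0,"jaw":1},{"xyz":[0,0,0.0006],"roll":0,"jaw":1},{"xyz":[0,0,0.0006],"roll":0,"jaw":1},{"xyz":[0,0,0.0006],"roll":0,"jaw":1},{"xyz":[0,0,0.0006],"roll":0,"jaw":1},{"xyz":[0,0,0.0006],"roll":0,"jaw":1},{"xyz":[0,0,0.0006],"roll":0,"jaw":1}]'
python3 -c "
from h import *
delta([518.9,-193.7,113.5],60.4)"
```

```text
time_s: 11.55
ee_pos: [518.9, -193.7, 113.4]
ee_rot: [180.0, -0.0, 60.4]
force: [-2.3, 1.5, 5.5]
gripper_width: 27.8
t 11.55 pos [ 518.9 -193.7  113.4] rot [180.   -0.   60.4] shift m [-0.      0.     -0.0001] roll 0.03 F [-2.3  1.5  5.5] T [ 0.125  0.389 -0.013] w 27.8
```

The flange touched at TCP z 113.4 with about 6 N, so it is seated. I'll ease the pressure off and check for sideways load.

```bash
cat > st.py <<'E'
from h import *
s=env.state();print("t",round(s["time_s"],2),"pos",s["ee_pos"].round(2),"rot",s["ee_rot"].round(2),"F",s["force"].round(1),"T",s["torque"].round(3),"e6",round(s["effort"][5],3),"w",round(s["gripper_width"],1))
E
python3 -m pendant '[{"xyz":[0,0,-0.0001],"roll":0,"jaw":1},{"xyz":[0,0,-0.0002],"roll":0,"jaw":1},{"xyz":[0,0,-0.0003],"roll":0,"jaw":1},{"xyz":[0,0,-0.0003],"roll":0,"jaw":1},{"xyz":[0,0,-0.0003],"roll":0,"jaw":1},{"xyz":[0,0,-0.0003],"roll":0,"jaw":1},{"xyz":[0,0,-0.0003],"roll":0,"jaw":1},{"xyz":[0,0,-0.0003],"roll":0,"jaw":1}]' >/dev/null; python3 st.py
python3 -m pendant '[{"xyz":[0,0,0],"roll":0.3,"jaw":1},{"xyz":[0,0,0],"roll":0.8,"jaw":1},{"xyz":[0,0,0],"roll":1.2,"jaw":1},{"xyz":[0,0,0],"roll":1.6,"jaw":1},{"xyz":[0,0,0],"roll":2,"jaw":1},{"xyz":[0,0,0],"roll":2.4,"jaw":1},{"xyz":[0,0,0],"roll":2.7,"jaw":1},{"xyz":[0,0,0],"roll":3,"jaw":1}]' >/dev/null; python3 st.py
```

```text
t 12.55 pos [ 518.9  -193.65  113.42] rot [ 1.7999e+02 -1.0000e-02  6.0430e+01] F [-2.2  0.4  5.8] T [ 0.122  0.369 -0.064] e6 -0.002 w 27.6
t 13.55 pos [ 519.31 -193.79  113.41] rot [ 1.7994e+02 -1.0000e-02  5.7440e+01] F [-1.5 -0.4  4.2] T [0.034 0.199 0.041] e6 0.032 w 28.1
```

```bash
python3 -m pendant '[{"xyz":[0,0,-0.0002],"roll":0.5,"jaw":1},{"xyz":[0,0,-0.0002],"roll":1.1,"jaw":1},{"xyz":[0,0,-0.0002],"roll":1.7,"jaw":1},{"xyz":[0,0,-0.0002],"roll":2.3,"jaw":1},{"xyz":[0,0,-0.0002],"roll":2.9,"jaw":1},{"xyz":[0,0,-0.0002],"roll":3.5,"jaw":1},{"xyz":[0,0,-0.0002],"roll":4,"jaw":1},{"xyz":[0,0,-0.0002],"roll":4,"jaw":1}]' >/dev/null; python3 st.py
python3 -m pendant '[{"xyz":[0,0,0],"roll":0.5,"jaw":1},{"xyz":[0,0,0],"roll":1.1,"jaw":1},{"xyz":[0,0,0],"roll":1.7,"jaw":1},{"xyz":[0,0,0],"roll":2.3,"jaw":1},{"xyz":[0,0,0],"roll":2.9,"jaw":1},{"xyz":[0,0,0],"roll":3.5,"jaw":1},{"xyz":[0,0,0],"roll":4,"jaw":1},{"xyz":[0,0,0],"roll":4,"jaw":1}]' >/dev/null; python3 st.py
```

```text
t 14.55 pos [ 519.07 -193.75  113.43] rot [ 1.7997e+02 -1.0000e-02  5.3420e+01] F [ 1.4 -1.4  4. ] T [-0.036 -0.138 -0.041] e6 -0.022 w 27.7
t 15.55 pos [ 518.82 -193.62  113.44] rot [-180.     -0.     49.41] F [ 0.8 -0.7  5.2] T [-0.071 -0.059 -0.001] e6 -0.002 w 28.1
```

```bash
for i in 1; do python3 -m pendant '[{"xyz":[0,0,-0.0003],"roll":0.5,"jaw":1},{"xyz":[0,0,-0.0003],"roll":1.1,"jaw":1},{"xyz":[0,0,-0.0003],"roll":1.7,"jaw":1},{"xyz":[0,0,-0.0003],"roll":2.3,"jaw":1},{"xyz":[0,0,-0.0003],"roll":2.9,"jaw":1},{"xyz":[0,0,-0.0003],"roll":3.5,"jaw":1},{"xyz":[0,0,-0.0003],"roll":4,"jaw":1},{"xyz":[0,0,-0.0003],"roll":4,"jaw":1}]' >/dev/null; python3 st.py; done
python3 -m pendant '[{"xyz":[0,0,0],"roll":0.5,"jaw":1},{"xyz":[0,0,0],"roll":1.1,"jaw":1},{"xyz":[0,0,0],"roll":1.7,"jaw":1},{"xyz":[0,0,0],"roll":2.3,"jaw":1},{"xyz":[0,0,0],"roll":2.9,"jaw":1},{"xyz":[0,0,0],"roll":3.5,"jaw":1},{"xyz":[0,0,0],"roll":4,"jaw":1},{"xyz":[0,0,0],"roll":4,"jaw":1}]' >/dev/null; python3 st.py
python3 -m pendant '[{"xyz":[0,0,0],"roll":0.5,"jaw":1},{"xyz":[0,0,0],"roll":1.1,"jaw":1},{"xyz":[0,0,0],"roll":1.7,"jaw":1},{"xyz":[0,0,0],"roll":2.3,"jaw":1},{"xyz":[0,0,0],"roll":2.9,"jaw":1},{"xyz":[0,0,0],"roll":3.5,"jaw":1},{"xyz":[0,0,0],"roll":4,"jaw":1},{"xyz":[0,0,0],"roll":4,"jaw":1}]' >/dev/null; python3 st.py
```

```text
t 16.55 pos [ 518.7  -193.49  113.45] rot [-179.96    0.     45.42] F [1.1 0.4 1.8] T [ 0.079 -0.102 -0.035] e6 0.014 w 28.1
t 17.55 pos [ 518.72 -193.61  113.45] rot [-1.7998e+02  1.0000e-02  4.1430e+01] F [ 0.2  1.7 -1.6] T [ 0.051 -0.061  0.078] e6 0.02 w 27.8
t 18.55 pos [ 518.91 -193.63  113.63] rot [-1.800e+02 -1.000e-02  3.743e+01] F [ 0.6  1.7 -0.8] T [ 0.076 -0.089  0.018] e6 0.023 w 27.9
```

Turning is free so far (23° on, torque only noise). I'm continuing in 4° steps.

```bash
python3 -m pendant '[{"xyz":[0,0,0],"roll":0.5,"jaw":1},{"xyz":[0,0,0],"roll":1.1,"jaw":1},{"xyz":[0,0,0],"roll":1.7,"jaw":1},{"xyz":[0,0,0],"roll":2.3,"jaw":1},{"xyz":[0,0,0],"roll":2.9,"jaw":1},{"xyz":[0,0,0],"roll":3.5,"jaw":1},{"xyz":[0,0,0],"roll":4,"jaw":1},{"xyz":[0,0,0],"roll":4,"jaw":1}]' >/dev/null; python3 st.py
python3 -m pendant '[{"xyz":[0,0,0],"roll":0.5,"jaw":1},{"xyz":[0,0,0],"roll":1.1,"jaw":1},{"xyz":[0,0,0],"roll":1.7,"jaw":1},{"xyz":[0,0,0],"roll":2.3,"jaw":1},{"xyz":[0,0,0],"roll":2.9,"jaw":1},{"xyz":[0,0,0],"roll":3.5,"jaw":1},{"xyz":[0,0,0],"roll":4,"jaw":1},{"xyz":[0,0,0],"roll":4,"jaw":1}]' >/dev/null; python3 st.py
python3 -m pendant '[{"xyz":[0,0,0],"roll":0.5,"jaw":1},{"xyz":[0,0,0],"roll":1.1,"jaw":1},{"xyz":[0,0,0],"roll":1.7,"jaw":1},{"xyz":[0,0,0],"roll":2.3,"jaw":1},{"xyz":[0,0,0],"roll":2.9,"jaw":1},{"xyz":[0,0,0],"roll":3.5,"jaw":1},{"xyz":[0,0,0],"roll":4,"jaw":1},{"xyz":[0,0,0],"roll":4,"jaw":1}]' >/dev/null; python3 st.py
```

```text
t 19.55 pos [ 518.98 -193.58  113.63] rot [-1.800e+02 -2.000e-02  3.343e+01] F [0.7 1.3 0.1] T [ 0.231 -0.158  0.061] e6 0.032 w 27.9
t 20.55 pos [ 519.   -193.57  113.64] rot [-1.800e+02 -2.000e-02  2.942e+01] F [ 2.   2.7 -1.4] T [ 0.365 -0.38   0.019] e6 0.042 w 27.6
t 21.55 pos [ 518.93 -193.53  113.6 ] rot [-1.7999e+02 -1.0000e-02  2.5420e+01] F [ 1.7  2.6 -0.3] T [ 0.585 -0.515  0.073] e6 0.051 w 27.7
```

Sideways load is building to about 3 N, because the elbow's axis is slightly off in the grip. I'll comply by 0.5 mm as I turn.

```bash
python3 -m pendant '[{"xyz":[0.0003,-0.0002,0],"roll":0.5,"jaw":1},{"xyz":[0.0006,-0.0004,0],"roll":1.1,"jaw":1},{"xyz":[0.0006,-0.0004,0],"roll":1.7,"jaw":1},{"xyz":[0.0006,-0.0004,0],"roll":2.3,"jaw":1},{"xyz":[0.0006,-0.0004,0],"roll":2.9,"jaw":1},{"xyz":[0.0006,-0.0004,0],"roll":3.5,"jaw":1},{"xyz":[0.0006,-0.0004,0],"roll":4,"jaw":1},{"xyz":[0.0006,-0.0004,0],"roll":4,"jaw":1}]' >/dev/null; python3 st.py
python3 -m pendant '[{"xyz":[0,0,0],"roll":0.5,"jaw":1},{"xyz":[0,0,0],"roll":1.1,"jaw":1},{"xyz":[0,0,0],"roll":1.7,"jaw":1},{"xyz":[0,0,0],"roll":2.3,"jaw":1},{"xyz":[0,0,0],"roll":2.9,"jaw":1},{"xyz":[0,0,0],"roll":3.5,"jaw":1},{"xyz":[0,0,0],"roll":4,"jaw":1},{"xyz":[0,0,0],"roll":4,"jaw":1}]' >/dev/null; python3 st.py
```

```text
t 22.55 pos [ 519.18 -193.06  113.59] rot [-1.800e+02  1.000e-02  2.143e+01] F [-0.4  0.1 -0.9] T [-0.099  0.014 -0.056] e6 0.019 w 27.9
t 23.55 pos [ 519.24 -193.04  113.63] rot [-180.     -0.     17.43] F [-0.4 -0.8 -0.7] T [-0.082  0.056 -0.015] e6 0.019 w 28.2
```

Load gone, still turning freely (43° on). I'm continuing.

```bash
python3 -m pendant '[{"xyz":[0,0,0],"roll":0.5,"jaw":1},{"xyz":[0,0,0],"roll":1.1,"jaw":1},{"xyz":[0,0,0],"roll":1.7,"jaw":1},{"xyz":[0,0,0],"roll":2.3,"jaw":1},{"xyz":[0,0,0],"roll":2.9,"jaw":1},{"xyz":[0,0,0],"roll":3.5,"jaw":1},{"xyz":[0,0,0],"roll":4,"jaw":1},{"xyz":[0,0,0],"roll":4,"jaw":1}]' >/dev/null; python3 st.py
python3 -m pendant '[{"xyz":[0,0,0],"roll":0.5,"jaw":1},{"xyz":[0,0,0],"roll":1.1,"jaw":1},{"xyz":[0,0,0],"roll":1.7,"jaw":1},{"xyz":[0,0,0],"roll":2.3,"jaw":1},{"xyz":[0,0,0],"roll":2.9,"jaw":1},{"xyz":[0,0,0],"roll":3.5,"jaw":1},{"xyz":[0,0,0],"roll":4,"jaw":1},{"xyz":[0,0,0],"roll":4,"jaw":1}]' >/dev/null; python3 st.py
python3 -m pendant '[{"xyz":[0,0,0],"roll":0.5,"jaw":1},{"xyz":[0,0,0],"roll":1.1,"jaw":1},{"xyz":[0,0,0],"roll":1.7,"jaw":1},{"xyz":[0,0,0],"roll":2.3,"jaw":1},{"xyz":[0,0,0],"roll":2.9,"jaw":1},{"xyz":[0,0,0],"roll":3.5,"jaw":1},{"xyz":[0,0,0],"roll":4,"jaw":1},{"xyz":[0,0,0],"roll":4,"jaw":1}]' >/dev/null; python3 st.py
```

```text
t 24.55 pos [ 519.25 -193.03  113.62] rot [-180.     -0.     13.43] F [ 0.2 -0.3 -1.2] T [-0.059  0.033  0.011] e6 0.019 w 27.8
t 25.55 pos [ 519.32 -193.04  113.64] rot [-1.80e+02 -1.00e-02  9.43e+00] F [-0.2  1.5 -0.1] T [-0.096 -0.008  0.042] e6 0.022 w 27.7
t 26.55 pos [ 519.7  -193.09  113.72] rot [ 1.7999e+02 -6.0000e-02  5.4400e+00] F [ 3.4 -0.  -3. ] T [-0.012 -0.66   0.216] e6 0.223 w 27.6
```

The seal was met: joint-6 effort jumped from 0.02 to 0.22 N m between yaw 9.4 and 5.4, so first touch is about 7.4 ± 2. The target tool yaw is about −23. I'm continuing with sideways compliance.

```bash
python3 -m pendant '[{"xyz":[0.0002,0,0],"roll":0.5,"jaw":1},{"xyz":[0.0004,0,0.0001],"roll":1.1,"jaw":1},{"xyz":[0.0004,0,0.0002],"roll":1.7,"jaw":1},{"xyz":[0.0004,0,0.0002],"roll":2.3,"jaw":1},{"xyz":[0.0004,0,0.0002],"roll":2.9,"jaw":1},{"xyz":[0.0004,0,0.0002],"roll":3.5,"jaw":1},{"xyz":[0.0004,0,0.0002],"roll":4,"jaw":1},{"xyz":[0.0004,0,0.0002],"roll":4,"jaw":1}]' 45 >/dev/null; python3 st.py
python3 -m pendant '[{"xyz":[0,0,0],"roll":0.5,"jaw":1},{"xyz":[0,0,0],"roll":1.1,"jaw":1},{"xyz":[0,0,0],"roll":1.7,"jaw":1},{"xyz":[0,0,0],"roll":2.3,"jaw":1},{"xyz":[0,0,0],"roll":2.9,"jaw":1},{"xyz":[0,0,0],"roll":3.5,"jaw":1},{"xyz":[0,0,0],"roll":4,"jaw":1},{"xyz":[0,0,0],"roll":4,"jaw":1}]' >/dev/null; python3 st.py
```

```text
t 27.55 pos [ 519.79 -193.05  113.59] rot [ 1.7999e+02 -2.0000e-02  1.4300e+00] F [ 2.1 -0.9  0.8] T [-0.071 -0.509  0.175] e6 0.26 w 27.6
t 28.55 pos [ 519.77 -193.05  113.51] rot [ 1.80e+02 -2.00e-02 -2.57e+00] F [ 3.1 -0.6  2.4] T [-0.228 -0.56   0.287] e6 0.26 w 27.8
```

```bash
python3 -m pendant '[{"xyz":[0.0002,0,0],"roll":0.5,"jaw":1},{"xyz":[0.0003,0,0],"roll":1.1,"jaw":1},{"xyz":[0.0003,0,0],"roll":1.7,"jaw":1},{"xyz":[0.0003,0,0],"roll":2.3,"jaw":1},{"xyz":[0.0003,0,0],"roll":2.9,"jaw":1},{"xyz":[0.0003,0,0],"roll":3.5,"jaw":1},{"xyz":[0.0003,0,0],"roll":4.2,"jaw":1},{"xyz":[0.0003,0,0],"roll":5,"jaw":1}]' >/dev/null; python3 st.py
python3 -m pendant '[{"xyz":[0,0,0],"roll":0.6,"jaw":1},{"xyz":[0,0,0],"roll":1.2,"jaw":1},{"xyz":[0,0,0],"roll":1.8,"jaw":1},{"xyz":[0,0,0],"roll":2.4,"jaw":1},{"xyz":[0,0,0],"roll":3.0,"jaw":1},{"xyz":[0,0,0],"roll":3.6,"jaw":1},{"xyz":[0,0,0],"roll":4.3,"jaw":1},{"xyz":[0,0,0],"roll":5,"jaw":1}]' >/dev/null; python3 st.py
```

```text
t 29.55 pos [ 519.92 -193.04  113.46] rot [180.     0.    -7.62] F [ 1.8 -0.4  4.3] T [-0.287 -0.275  0.189] e6 0.159 w 27.7
t 30.55 pos [ 519.96 -193.04  113.43] rot [-180.     -0.    -12.61] F [ 0.9 -0.8  4.8] T [-0.368 -0.224  0.271] e6 0.174 w 27.8
```

```bash
python3 -m pendant '[{"xyz":[0,0,0],"roll":0.6,"jaw":1},{"xyz":[0,0,0],"roll":1.2,"jaw":1},{"xyz":[0,0,0],"roll":1.8,"jaw":1},{"xyz":[0,0,0],"roll":2.4,"jaw":1},{"xyz":[0,0,0],"roll":3.0,"jaw":1},{"xyz":[0,0,0],"roll":3.6,"jaw":1},{"xyz":[0,0,0],"roll":4.3,"jaw":1},{"xyz":[0,0,0],"roll":5,"jaw":1}]' >/dev/null; python3 st.py
```

```text
t 31.55 pos [ 519.99 -193.05  113.43] rot [-1.800e+02 -1.000e-02 -1.761e+01] F [ 1.5 -1.7  5.1] T [-0.417 -0.231  0.239] e6 0.176 w 27.7
```

```bash
python3 -m pendant '[{"xyz":[0,0,0],"roll":0.9,"jaw":1},{"xyz":[0,0,0],"roll":1.8,"jaw":1},{"xyz":[0,0,0],"roll":2.7,"jaw":1},{"xyz":[0,0,0],"roll":3.6,"jaw":1},{"xyz":[0,0,0],"roll":4.5,"jaw":1},{"xyz":[0,0,0],"roll":5.4,"jaw":1},{"xyz":[0,0,0],"roll":5.4,"jaw":1},{"xyz":[0,0,0],"roll":5.4,"jaw":1}]' >/dev/null; python3 st.py
python3 - <<'E'
from h import *
z=0
im,d,K,T,p=grab("top");P=world(d,K,T);s=env.state();t=s["ee_pos"];o=np.array([t[0],t[1],t[2]-26.5]);a=np.radians(s["ee_rot"][2]+90)
Q=P-o;x=Q[...,0]*np.cos(a)+Q[...,1]*np.sin(a);y=-Q[...,0]*np.sin(a)+Q[...,1]*np.cos(a)
m=(x>20)&(x<75)&(abs(y)<25)&(Q[...,2]>34)&(Q[...,2]<62)
w,V=np.linalg.eigh(np.cov(np.c_[x[m],y[m]].T));v=V[:,1]*np.sign(V[0,1]);print(m.sum(),"spout yaw rel tool",np.degrees(np.arctan2(v[1],v[0])),"y med",np.median(y[m]),"x max",x[m].max())
cv2.imwrite("pics/top5.png",im)
E
```

```text
t 32.55 pos [ 520.02 -193.04  113.43] rot [-1.800e+02 -1.000e-02 -2.297e+01] F [ 2.5 -1.6  4. ] T [-0.536 -0.304  0.267] e6 0.232 w 28.2
134 spout yaw rel tool 0.39816557793764956 y med 1.7990330613230778 x max 54.86340240833907
```

On target (yaw −22.97, spout aligned with the tool within 0.4°, flange seated under about 5 N). Releasing.

```bash
python3 -m pendant '[{"xyz":[0,0,0],"roll":0,"jaw":0.65},{"xyz":[0,0,0],"roll":0,"jaw":0.55},{"xyz":[0,0,0],"roll":0,"jaw":0.45},{"xyz":[0,0,0],"roll":0,"jaw":0.35},{"xyz":[0,0,0],"roll":0,"jaw":0.3},{"xyz":[0,0,0],"roll":0,"jaw":0.3},{"xyz":[0,0,0],"roll":0,"jaw":0.3},{"xyz":[0,0,0],"roll":0,"jaw":0.3}]' >/dev/null; python3 st.py
python3 -m pendant '[{"xyz":[0,0,-0.005],"roll":0,"jaw":0.3},{"xyz":[0,0,-0.015],"roll":0,"jaw":0.3},{"xyz":[0,0,-0.03],"roll":0,"jaw":0.3},{"xyz":[0,0,-0.05],"roll":0,"jaw":0.3},{"xyz":[0,0,-0.075],"roll":0,"jaw":0.3},{"xyz":[0,0,-0.1],"roll":0,"jaw":0.3},{"xyz":[-0.02,0.02,-0.12],"roll":0,"jaw":0.3},{"xyz":[-0.05,0.04,-0.13],"roll":0,"jaw":0.3}]' >/dev/null; python3 st.py
```

```text
t 33.6 pos [ 519.95 -192.99  113.44] rot [-179.99    0.    -22.97] F [-0.3  0.1  0.9] T [-0.1    0.106 -0.026] e6 0.0 w 63.8
t 34.6 pos [ 458.7  -210.91  245.72] rot [179.98  -0.21 -22.92] F [ 0.2 -0.4 -0.2] T [-0.146  0.063  0.036] e6 0.275 w 64.1
```

```bash
python3 -m pendant '[{"xyz":[-0.01,0.004,0],"roll":0,"jaw":0.3},{"xyz":[-0.03,0.012,-0.01],"roll":0,"jaw":0.3},{"xyz":[-0.055,0.022,-0.02],"roll":0,"jaw":0.3},{"xyz":[-0.08,0.033,-0.03],"roll":0,"jaw":0.3},{"xyz":[-0.1,0.042,-0.04],"roll":0,"jaw":0.3},{"xyz":[-0.1,0.042,-0.04],"roll":0,"jaw":0.3},{"xyz":[-0.1,0.042,-0.04],"roll":0,"jaw":0.3},{"xyz":[-0.1,0.042,-0.04],"roll":0,"jaw":0.3}]' >/dev/null; python3 st.py
python3 - <<'E'
from h import *
ims=[]
for n in("top","side"):
    im,d,K,T,p=grab(n);ims.append(im);P=world(d,K,T)
    if n=="top":
        b=meas("t",P,K,T,lambda z:(z>143)&(z<158),149,(395,445,180,240));print("block",len(b),cv2.minAreaRect(b.astype(np.float32)),"z",np.nanmedian(P[...,2][(P[...,2]>143)&(P[...,2]<158)&(abs(P[...,0]-520)<14)&(abs(P[...,1]+192)<14)]))
        o=np.array([520,-192.5]);a=np.radians(67);Q=P[...,:2]-o;x=Q@[np.cos(a),np.sin(a)];y=Q@[-np.sin(a),np.cos(a)];m=(x>20)&(x<70)&(abs(y)<25)&(P[...,2]>122)&(P[...,2]<148)
        w,V=np.linalg.eigh(np.cov(np.c_[x[m],y[m]].T));v=V[:,1]*np.sign(V[0,1]);print("spout yaw",67+np.degrees(np.arctan2(v[1],v[0])))
cv2.imwrite("pics/fin.png",np.vstack([cv2.resize(ims[0][60:270,180:460],(800,600))[:300*2:1][::2,::2],cv2.resize(ims[1][150:390,220:540],(400,300))]))
E
```

```text
t 35.6 pos [ 350.4  -209.95  282.92] rot [-1.7997e+02  5.0000e-02 -2.2940e+01] F [ 0.5 -0.4 -0.3] T [-0.068  0.089 -0.041] e6 0.001 w 63.5
block 174 ((525.442626953125, -175.01397705078125), (64.87361145019531, 28.88581657409668), 69.94869995117188) z 148.64094482677342
spout yaw 69.00139297061952
```

View pics/fin.png

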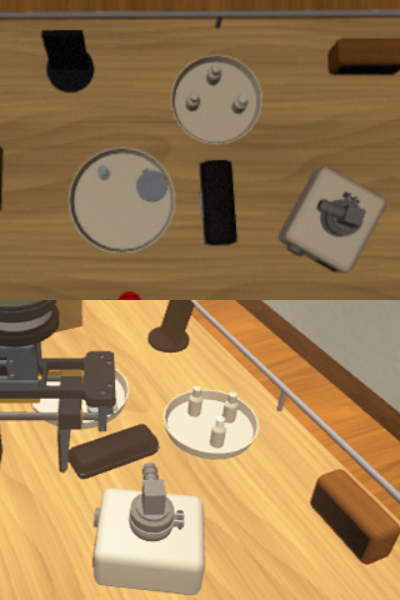

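The final view shows the elbow seated on the collar (around (340,215) in the top half). Its block top is at z 148.6 against 149 expected, and the vial, mirror, case and bottles look undisturbed. Handing in.

```bash
python3 -c "
from workcell import env
print(env.job_done())"
```

```text
the job is handed in; nothing more can be done
None
```

I fitted the grey elbow into the collar, turned it clockwise to the seal and about 30° past it, then let go. I handed the job in at 35.7 s of the 72 s allowed.

- **First touch:** the elbow turned freely for about 53°. Joint-6 effort then jumped from 0.02 to 0.22 N m between tool yaw 9.4° and 5.4°, so first touch was at about 7.4°, give or take 2°.
- **Final angle:** I stopped at tool yaw −23.0°, which is 28.4–32.4° past first touch (22–37° passes). After release, the top camera put the spout at 69°, against 67° from the arm. That 2° difference is about the camera's noise, and the angle is still in range if the camera is right.
- **Seating:** the block top measured z 148.6 mm against 149 mm expected, so the flange is flush. Pressing force stayed at about 6 N or less.
- **Sideways load:** while turning, it rose to about 3 N because the elbow sat slightly off-centre in the grip. I relieved it by shifting the arm 0.3–0.7 mm at a time; about 3 N was still there just before release.
- **Everything else:** the vial, mirror, case and bottles look untouched in the last picture, and the gripper is well clear. The mug was out of that picture, so I did not recheck it; the arm did not work near it.
- **Camera disagreement:** before insertion the two cameras differed by about 3 mm on the collar position. I corrected each using the elbow held in the gripper, and it went in without force.

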